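Lock a carving board into the bench holder

TASK

Pick up the small board that carries the white stone block and, keeping it upright, slide it flat into the grooved holder through its open flared end, under both side lips, until it is fully home against the end stop. Then press the red pad of the sprung lever right down until it locks, with its tooth behind the board, and let go of everything. Leave the wooden figure, the hammer and the loose rough stone where they are.

Things in the scene. Friction and masses are not known exactly. Their poses are not given: they have to be found in the camera images.
- stone_board: Dark brown wooden board 100 (its x) x 140 (its y) x 10 mm with a white stone block fixed upright at its centre: 40 (x) x 46 (y) mm, flat upright sides from 10 to 80 mm above the board's underside, rough smaller top up to 98 mm. Grip it by the block. About 0.5 kg. Origin: centre of the board's underside, z up. Turned by half a turn it is the same. On the table.
- holder: Fixed holder: grey 130 x 176 mm bed, top at z 12 mm; two rails along its x make a groove 143 mm wide in y. Lips over the groove: undersides at z 25 mm, tops 31 mm, inner edges 127 mm apart. Rails and lips span x -38 to 62 mm. Flared guides from x -65 to -38 widen the open end (-x) to about 160 mm. Stop face at x = 50 mm. The board slides in towards +x. Origin: on the table, mid-bed.
- slot_mouth (a point): Point on the bed's top, mid-groove, where rails and lips begin (holder x -38, y 0, z 12 mm).
- clamp_lever (a joint): Sprung steel lever along the holder's +y side, hinged beside the stop (holder x 70, y 100, z 32 mm, axis along y). 0 rad: up, as it starts; 0.4: right down. The spring lifts it below about 0.28; beyond, a detent holds it down. Takes about 8 N at the pad. Down, its tooth (holder y 52 to 66 mm) stands 3 mm behind the board's rear edge; it cannot go down on a board that is not home.
- lever_pad (a point): Centre of the top face of the lever's red press pad (40 x 36 mm), at the lever's free end beside the holder's mouth. About 94 mm above the table when up, 38 mm when down (then at holder x -75, y 102 mm). It moves on an arc of 145 mm radius, 14 mm towards the holder's -x on the way down.
- wood_figure: Bystander: reddish-brown turned wooden figure, 112 mm tall, on a round dark base 72 mm across. Origin: centre of its underside.
- hammer: Bystander: hammer lying on the table beyond the work.
- rough_stone: Bystander: loose rough greyish stone, 70 x 55 x 60 mm, without a board. Origin: centre of its underside.
- home (a point): Point on the bed's top (holder x 0, y 0, z 12 mm) where the board's origin lies when fully home against the stop. The board's x axis is then along the holder's x, either way round.
Mind the look-alikes: they are no part of the job. What is shaped like the stone_board but blue or turquoise is not meant.

How it is judged:
By the outcome, as a careful person would: the job done as asked, in the order asked, and still so for the second after the job is handed in, with the robot touching nothing.
It also fails if it takes over 58 s, if anything falls off the work surface, if the arm or the gripper's body presses on something with over 40 N, if the wrist force passes 120 N, or if a joint passes its speed limit or range.

ROBOT

A 6-joint arm with a two-finger parallel gripper is mounted at the origin on the work surface. World frame = base frame: x ahead of the robot, y to its left, z up, the work surface at z = 0. Lengths are in m, angles in rad, forces in N, time in s.
With the tool pointing down it reaches from about 0.25 to 0.775 m from the base axis. Payload 4 kg.
Tool frame: the origin (TCP) lies midway between the tips of the shut fingers; the grasp point (between the pads) lies grip_point_offset behind it (grip_point_offset is the distance from the TCP to the grasp point, in m); z points along the fingers, y is the line along which they close (so a half turn about z gives the same grasp; the last joint's range is limited). The gripper opens to 94 mm and grips with 3 to 60 N. Pads are 16 mm wide; open, the fingers measure 119 mm over their backs; the gripper's body (75 mm by 177 mm) begins 78 mm behind the grasp point.
Start: joints at [-1.241, 0.087, 1.371, -0, 1.684, -0.103], TCP at [0.231, -0.499, 0.206] pointing down, gripper open.
Joint ranges: [-3.1, 3.1], [-0.76, 2.03], [0.27, 2.55], [-1.08, 4.22], [0.17, 2.65], [-2.57, 2.57]. Speed limits (rad/s): [2.79, 2.79, 3.14, 3.14, 3.14, 3.14].

INTERFACE

Orientations are given as [roll, pitch, yaw] about the fixed x, y, z axes, in that order (R = Rz(yaw) Ry(pitch) Rx(roll)).
In Python, from bench import * gives the robot as it stands. The module is installed in compiled form; this text tells all that it offers.
- The arm moves only by the tool apply_moves, never from a script. Its argument "commands" is a list of rows, each a list of 7 numbers: the turn, a rotation vector about the world's x, y, z in rad, then the shift along the world's x, y, z in m, then the opening in per cent of the stroke, from 0 (shut) to 100 (fully open). In form: [[ax, ay, az, x, y, z, jaw], ...]. A call has exactly 5 rows; each row is the pose to reach, as a shift and turn from the pose commanded when the call began; what a row does not reach only later rows make up. A row lasts 1/10 s, in which the tool goes at most 50 mm and 8.59 degrees, less where a joint would pass 70% of its speed; a pose out of reach is approached as far as the arm can. A call with a gripper value outside its range is refused whole. The fingers move at their own pace and stop on an object; the grip force is fixed at half the most. Time passes only in rows, so rows that repeat a pose let the fingers close, or fill a call up. It gives the time, the measured TCP pose, the force, the opening and the grip force at its end, in the units of the state.
- get_obs(): the state, without advancing time (a new reading comes with each control period).
- snapshot(name): name is "scene" or "top" or "wrist"; returns a dict with "pixels" (420x560x3 uint8, red, green, blue), "vertical_fov" (degrees; the focal length in pixels is half the picture's height over the tangent of half this angle, whatever the lens; pixels are square), "cx", "cy" (the principal point, pixels), "rvec" (rotation vector, rad) and "tvec" (3), from world to camera coordinates, as OpenCV has them. Camera axes: x right, y down, z forward; pixel columns grow to the right and rows downward; lengths in m; the calibration is good to about 2 mm. The wrist camera is an equidistant fisheye: a pixel r from the principal point sees the ray r / f radians off the axis. A picture is of the moment at which its call begins. There is no depth.
- close_job(): hands the job in; it is judged then, once.
Trained networks look in the newest picture that a camera, given by its name, has taken for a name from the list of things; names that differ only in an ending like _2 or _b are one class to them, and where a whole thing is asked for, a point or a joint stands for the part that bears it (a point fixed in the world has none). Each returns a list of dicts, best first, with "score" (0 to 1); they miss things now and then, are a little off and sometimes report something else, mostly with a low value. They report only what shows in the picture. A call takes as long as a camera call. They do not tell look-alikes from the thing itself.
- masks_of(camera, query): "mask" (420x560 bool, what is visible of it) and "extent" ([left, top, right, bottom] in pixels, round what is visible of it).
- place_of(camera, query): "pixel" ([column, row] in pixels: a listed point, or the origin of a listed thing).
The state is a dict: "time": time; "joint_positions": joint angles; "qvel": joint speeds; "joint_torque": joint torques, N m; "tool_pos": TCP position; "ee_rot": TCP orientation; "wrist_force": force on the tool from outside, world axes, zero at the start; "wrist_torque": the same for the moment, N m; "width": finger opening in m; "finger_force": force on a finger pad.
Only numpy, scipy, OpenCV 4.12 (cv2) and the standard library are available. Lean on these libraries where they do the work, as an engineer would, in place of code of your own. Each camera call takes 0.05 s, during which the arm holds its last target. There are 200 camera calls.

## Working session

There is one attempt and no reset: what is moved stays moved. The work goes in short steps, Python scripts to look and compute and a tool call to move; the robot and the scene stay as the last step left them, time stands still between calls to the robot, and variables do not carry over. Pictures are saved under pics/ and viewed, at most 10 in all, crops included, and the job is handed in when it is done.

Besides the shell and the picture viewer there is one more tool, called after "Call:" by a JSON object that holds its "method" and its "body". apply_moves: Moves the arm, as the interface text tells. Its arguments: {"type":"object","properties":{"commands":{"type":"array"}},"required":["commands"]}

```bash
mkdir -p pics; cat > h.py <<'E'
from bench import *
import numpy as np, cv2
def snap(n,fn=None):
    s=snapshot(n)
    if fn: cv2.imwrite('pics/'+fn,cv2.cvtColor(s['pixels'],cv2.COLOR_RGB2BGR))
    return s
def ray(s,px):
    H=s['pixels'].shape[0]; f=H/2/np.tan(np.radians(s['vertical_fov'])/2)
    R=cv2.Rodrigues(np.array(s['rvec'],float))[0]; t=np.array(s['tvec'],float).ravel()
    u=(np.array(px,float)-[s['cx'],s['cy']])/f
    if s.get('fish'):
        r=np.linalg.norm(u); d=np.r_[u/max(r,1e-9)*np.sin(r),np.cos(r)]
    else: d=np.r_[u,1]
    return -R.T@t, R.T@d
def atz(s,px,z):
    c,d=ray(s,px); return (c+d*(z-c[2])/d[2])
E
python3 - <<'E'
from h import *
a=snap('scene','scene1.png');b=snap('top','top1.png')
for n,s in(('scene',a),('top',b)):
    print(n,ray(s,(s['cx'],s['cy'])))
    for q,z in(('stone_board',0),('holder',0),('slot_mouth',.012),('home',.012),('lever_pad',.094),('wood_figure',0),('hammer',0),('rough_stone',0)):
        for r in place_of(n,q)[:3]:
            print(q,round(r['score'],2),np.round(r['pixel']),atz(s,r['pixel'],z).round(3))
E
```

```text
scene (array([ 1.134541  , -0.33304751,  1.04546689]), array([-0.49426375,  0.28087248, -0.82268705]))
stone_board 0.95 [309. 144.] [0.29  0.266 0.   ]
stone_board 0.93 [369. 169.] [0.49  0.381 0.   ]
stone_board 0.68 [415. 210.] [0.704 0.402 0.   ]
holder 0.65 [218. 265.] [ 0.572 -0.218  0.   ]
slot_mouth 0.91 [228. 256.] [ 0.564 -0.182  0.012]
home 0.77 [218. 260.] [ 0.565 -0.214  0.012]
lever_pad 0.96 [255. 259.] [ 0.654 -0.137  0.094]
lever_pad 0.67 [358. 268.] [0.812 0.085 0.094]
wood_figure 0.77 [321. 192.] [0.493 0.187 0.   ]
hammer 0.62 [359. 266.] [0.775 0.133 0.   ]
rough_stone 0.67 [153. 279.] [ 0.522 -0.399  0.   ]
top (array([ 0.42316108, -0.00809454,  1.41274899]), array([ 0.09153687, -0.01006365, -0.99575083]))
stone_board 0.78 [146. 215.] [0.481 0.389 0.   ]
stone_board 0.75 [182. 281.] [0.286 0.27  0.   ]
stone_board 0.62 [144. 141.] [0.711 0.407 0.   ]
holder 0.87 [342. 196.] [ 0.556 -0.21   0.   ]
slot_mouth 0.61 [333. 195.] [ 0.559 -0.181  0.012]
home 0.9 [342. 193.] [ 0.566 -0.207  0.012]
home 0.28 [212. 213.] [0.492 0.186 0.012]
home 0.26 [322. 159.] [ 0.668 -0.145  0.012]
lever_pad 0.6 [321. 162.] [ 0.646 -0.134  0.094]
wood_figure 0.9 [216. 212.] [0.497 0.176 0.   ]
hammer 0.89 [236. 121.] [0.782 0.126 0.   ]
rough_stone 0.76 [402. 213.] [ 0.511 -0.394  0.   ]
```

```bash
python3 -c "
import cv2
a=cv2.imread('pics/top1.png');b=cv2.imread('pics/scene1.png')
a=cv2.resize(a[90:330,100:430],(800,582),interpolation=cv2.INTER_CUBIC);cv2.imwrite('pics/top1c.png',a)"
```

```text
(no output)
```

View pics/top1c.png

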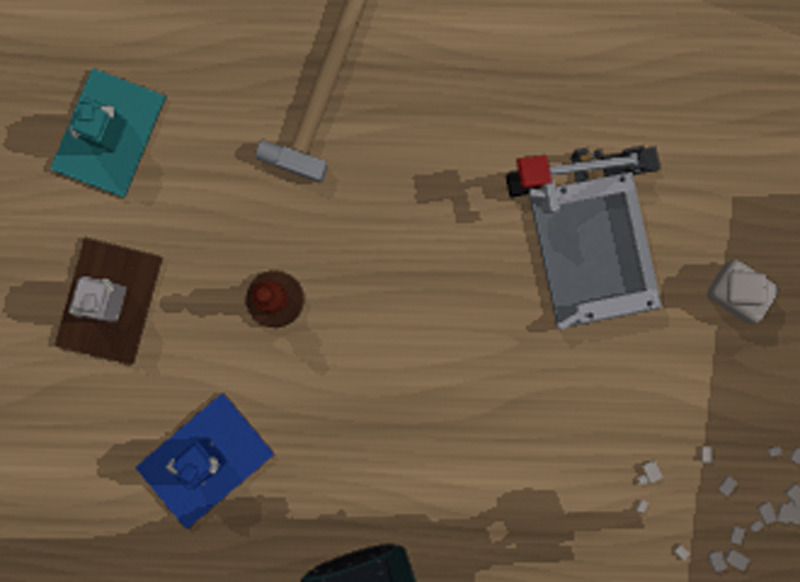

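View pics/scene1.png

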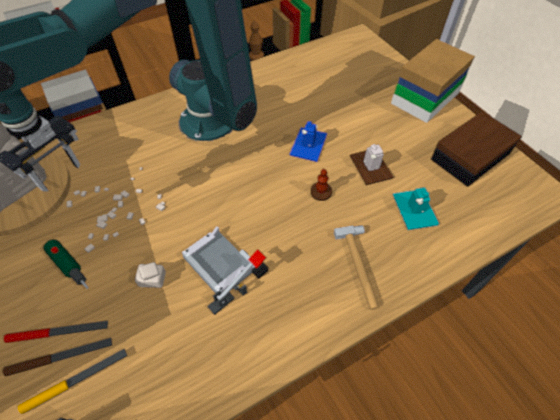

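The top view shows the brown board with the white block at crop (108,300). The holder is at crop (595,250), with its mouth to the left (+y world) and the red lever pad at crop (533,170). The blue board (205,460) and the turquoise one (107,132) are the decoys. Next I'll check the state and get rough yaws.

```bash
python3 - <<'E'
from h import *
o=get_obs(); print(o['tool_pos'],o['ee_rot'],o['width'],o['wrist_force']); print(globals().get('grip_point_offset'))
b=snap('top')
hsv=cv2.cvtColor(b['pixels'],cv2.COLOR_RGB2HSV)
for r in masks_of('top','stone_board'):
    m=r['mask'].astype(np.uint8); print(r['score'],r['extent'])
    c=max(cv2.findContours(m,0,2)[0],key=cv2.contourArea)
    bx=cv2.boxPoints(cv2.minAreaRect(c)); print(np.array([atz(b,p,.01)[:2] for p in bx]).round(3).tolist())
for k,p in dict(mouthR=(560,325),stopR=(660,305),stopL=(633,175),mouthL=(533,195)).items():
    print(k,atz(b,(100+p[0]/2.424,90+p[1]/2.424),.031).round(3))
w=snap('wrist'); print(w['vertical_fov'],w['cx'],w['cy'],ray(w,(w['cx'],w['cy'])))
E
```

```text
[ 0.2306884  -0.49930598  0.20552764] [3.14148295e+00 1.15627206e-05 4.32823801e-01] 0.09392657462214012 [-0.12631405  0.36947896 -0.14786086]
0.0188
0.88 [120.7, 120.4, 165.4, 172.8]
[[0.65, 0.473], [0.785, 0.426], [0.748, 0.332], [0.614, 0.379]]
0.69 [125.4, 189.8, 165.0, 236.9]
[[0.428, 0.454], [0.564, 0.428], [0.542, 0.327], [0.406, 0.353]]
0.61 [157.4, 254.5, 213.4, 308.2]
[[0.28, 0.348], [0.376, 0.242], [0.301, 0.173], [0.206, 0.28]]
mouthR [ 0.469 -0.173  0.031]
stopR [ 0.498 -0.296  0.031]
stopL [ 0.659 -0.261  0.031]
mouthL [ 0.63  -0.136  0.031]
65.70646984690485 280.2138380400963 211.54234978715633 (array([ 0.29110501, -0.4709458 ,  0.38425032]), array([-0.20853369, -0.09735234, -0.97315786]))
```

Call:
{"method": "apply_moves", "body": {"commands": [[0,0,-0.05,0.03,0.03,0.02,100],[0,0,-0.1,0.06,0.06,0.04,100],[0,0,-0.15,0.09,0.09,0.05,100],[0,0,-0.2,0.12,0.12,0.06,100],[0,0,-0.2,0.15,0.15,0.06,100]]}}

```text
time: 1.55
tool_pos: [0.3821, -0.3486, 0.2677]
ee_rot: [3.138, -0.002, 0.232]
wrist_force: [0.5, -0.1, 0.1]
width: 0.0943
finger_force: 0.0
```

Call:
{"method": "apply_moves", "body": {"commands": [[0,0,0,0.03,0.03,0,100],[0,0,0,0.06,0.06,0,100],[0,0,0,0.09,0.09,0,100],[0,0,0,0.11,0.12,0,100],[0,0,0,0.11,0.12,0,100]]}}

```text
time: 2.05
tool_pos: [0.4927, -0.2257, 0.2653]
ee_rot: [-3.14, -0.001, 0.239]
wrist_force: [-0.0, -0.4, 0.0]
width: 0.0939
finger_force: 0.0
```

```bash
sed -i "s/    s=snapshot(n)/    s=snapshot(n); s['fish']=n=='wrist'/" h.py; python3 - <<'E'
from h import *
import pickle
s=snap('wrist','w1.png'); pickle.dump(s,open('w1.pkl','wb'))
o=get_obs(); print(o['time'],o['tool_pos'],o['ee_rot'])
for q,z in(('holder',0),('slot_mouth',.012),('home',.012),('lever_pad',.094)):
    for r in place_of('wrist',q)[:2]: print(q,round(r['score'],2),np.round(r['pixel']),atz(s,r['pixel'],z).round(3))
E
```

```text
2.1 [ 0.4915295  -0.22770084  0.2653534 ] [-3.14156009e+00  3.79256142e-04  2.36685550e-01]
holder 0.75 [286. 129.] [ 0.569 -0.216  0.   ]
slot_mouth 0.8 [254. 130.] [ 0.558 -0.174  0.012]
home 0.64 [287. 129.] [ 0.568 -0.216  0.012]
home 0.41 [ 42. 131.] [0.498 0.171 0.012]
lever_pad 0.56 [231.  33.] [ 0.658 -0.131  0.094]
```

View pics/w1.png

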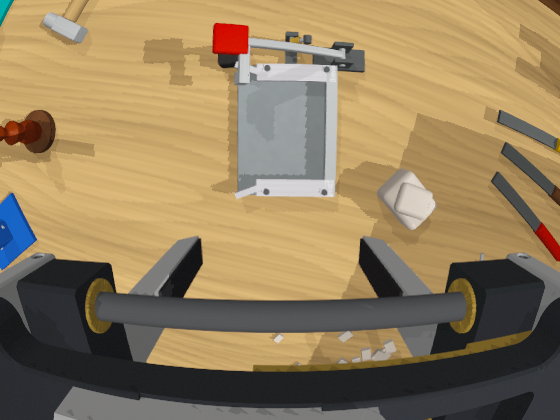

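The wrist view shows the holder from about (237,65) to (337,195), with its mouth on the left and the red pad at (231,38). I'll zoom in for the lip corners.

```bash
python3 -c "
import cv2
a=cv2.imread('pics/w1.png')[15:205,205:375]
cv2.imwrite('pics/w1c.png',cv2.resize(a,(510,570),interpolation=cv2.INTER_CUBIC))"
```

```text
(no output)
```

View pics/w1c.png

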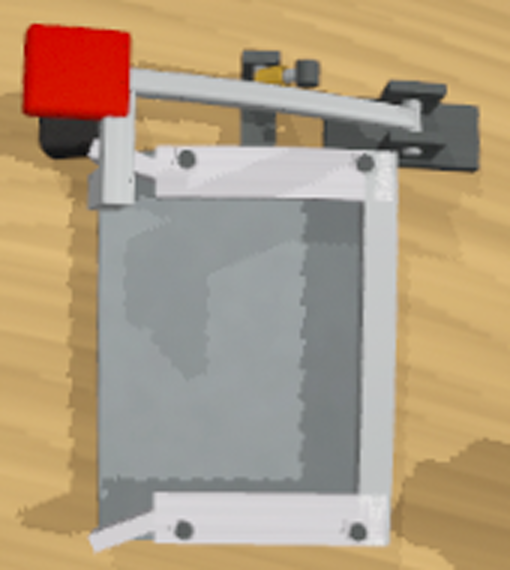

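```bash
cat > fit.py <<'E'
from h import *
import pickle
from scipy.optimize import least_squares
s=pickle.load(open('w1.pkl','rb'))
P=[((157,197),-38,63.5,31),((155,494),-38,-63.5,31),((362,200),50,63.5,31),((360,496),50,-63.5,31),((157,147),-38,88,31),((155,541),-38,-88,31),((99,500),-65,None,12),((98,250),-65,None,12)]
W=[(atz(s,(205+u/3,15+v/3),z/1000)[:2],x,y) for (u,v),x,y,z in P]
def res(p):
    R=np.array([[np.cos(p[2]),-np.sin(p[2])],[np.sin(p[2]),np.cos(p[2])]]); o=[]
    for w,x,y in W:
        q=R.T@(w-p[:2])*1000; o+= [q[0]-x]+([q[1]-y] if y is not None else [])
    return o
r=least_squares(res,[.566,-.21,-1.34],x_scale=[.01,.01,.01]); print(r.x.round(4),np.degrees(r.x[2]),np.round(r.fun,1))
x,y,a=r.x
for n,hx,hy in(('mouth-120',-.12,0),('home',0,0),('pad up',-.061,.102),('pad dn',-.075,.102)):
    print(n,np.round([x+hx*np.cos(a)-hy*np.sin(a),y+hx*np.sin(a)+hy*np.cos(a)],4))
E
python3 fit.py
```

```text
[ 0.5672 -0.2157 -1.34  ] -76.77426551798924 [ 0.5 -0.3  0.  -0.3 -1.4 -0.1 -0.1 -0.3  0.2 -2.7 -0.1  3.8  0.4  0.3]
mouth-120 [ 0.5397 -0.0989]
home [ 0.5672 -0.2157]
pad up [ 0.6525 -0.133 ]
pad dn [ 0.6493 -0.1194]
```

Call:
{"method": "apply_moves", "body": {"commands": [[0,0,-0.1,-0.01,0.045,0,100],[0,0,-0.2,-0.02,0.09,0,100],[0,0,-0.3,-0.03,0.135,0,100],[0,0,-0.4,-0.04,0.18,0,100],[0,0,-0.45,-0.05,0.225,0,100]]}}

```text
time: 2.8
tool_pos: [0.4398, -0.0041, 0.2657]
ee_rot: [3.142, -0.001, -0.223]
wrist_force: [0.8, 0.5, -0.7]
width: 0.0939
finger_force: 0.0
```

Call:
{"method": "apply_moves", "body": {"commands": [[0,0,0,0,0.045,0,100],[0,0,0,0,0.09,0,100],[0,0,0,0,0.135,0,100],[0,0,0,0,0.18,0,100],[0,0,0,0,0.225,0,100]]}}

```text
time: 3.3
tool_pos: [0.4408, 0.2212, 0.2659]
ee_rot: [-3.141, -0.001, -0.22]
wrist_force: [0.8, -0.5, -0.0]
width: 0.0941
finger_force: 0.0
```

Call:
{"method": "apply_moves", "body": {"commands": [[0,0,0,-0.01,0.045,0,100],[0,0,0,-0.02,0.09,0,100],[0,0,0,-0.02,0.135,0,100],[0,0,0,-0.02,0.16,0,100],[0,0,0,-0.02,0.16,0,100]]}}

```text
time: 3.8
tool_pos: [0.4208, 0.3822, 0.2645]
ee_rot: [3.141, 0.001, -0.215]
wrist_force: [-0.0, -0.1, 0.4]
width: 0.0941
finger_force: 0.0
```

```bash
python3 - <<'E'
from h import *
import pickle
s=snap('wrist','w2.png'); pickle.dump(s,open('w2.pkl','wb'))
o=get_obs(); print(o['time'],o['tool_pos'],o['ee_rot'])
for r in place_of('wrist','stone_board')[:3]: print(round(r['score'],2),np.round(r['pixel']),atz(s,r['pixel'],0).round(3))
p=s['pixels']; cv2.imwrite('pics/w2c.png',cv2.cvtColor(cv2.resize(p[0:240,160:430],None,fx=2.5,fy=2.5,interpolation=2),cv2.COLOR_RGB2BGR))
E
```

```text
3.85 [0.4210832  0.3805554  0.26483744] [ 3.14013793e+00  5.16429528e-04 -2.17005838e-01]
0.88 [261. 138.] [0.489 0.394 0.   ]
0.85 [376. 252.] [0.292 0.264 0.   ]
```

View pics/w2c.png

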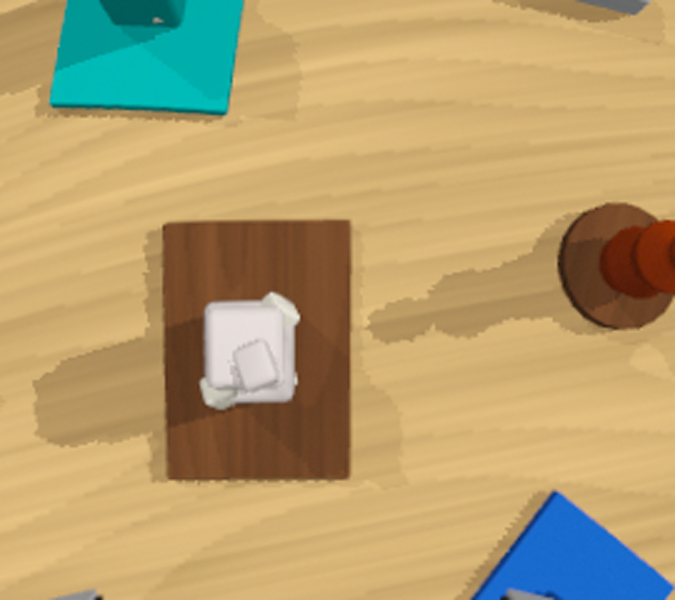

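The view shows the brown board with corners at crop (163,223), (350,220), (350,478) and (168,478), and the white block at (250,350).

```bash
python3 - <<'E'
from h import *
import pickle
s=pickle.load(open('w2.pkl','rb'))
C=np.array([atz(s,(160+u/2.5,v/2.5),.01)[:2] for u,v in((163,223),(350,220),(350,478),(168,478))])
print(C.round(4),C.mean(0).round(4)); n=np.linalg.norm
a,b,c,d=C; print(n(a-b),n(c-d),n(b-c),n(a-d))
x=(b-a)+(c-d); y=(a-d)+(b-c); print(np.degrees(np.arctan2(x[1],x[0])),np.degrees(np.arctan2(y[1],y[0])))
print(n(C.mean(0)),np.degrees(np.arctan2(x[1],x[0]))+90)
E
```

```text
[[0.5641 0.4256]
 [0.5432 0.3288]
 [0.4075 0.3579]
 [0.4289 0.4545]] [0.4859 0.3917]
0.09900282774000603 0.09897158892883534 0.1388186046638593 0.13828333922867087
-102.34865757105602 -12.061038891926076
0.6241285490121096 -12.348657571056023
```

Call:
{"method": "apply_moves", "body": {"commands": [[0,0,0.004,0.045,0.008,0,100],[0,0,0.004,0.065,0.011,-0.03,100],[0,0,0.004,0.065,0.011,-0.075,100],[0,0,0.004,0.065,0.011,-0.12,100],[0,0,0.004,0.065,0.011,-0.14,100]]}}

```text
time: 4.4
tool_pos: [0.4846, 0.3875, 0.1203]
ee_rot: [3.135, 0.005, -0.217]
wrist_force: [0.2, 0.5, -1.2]
width: 0.0938
finger_force: 0.0
```

Call:
{"method": "apply_moves", "body": {"commands": [[0,0,0,0,0,-0.03,100],[0,0,0,0,0,-0.06,100],[0,0,0,0,0,-0.08,100],[0,0,0,0,0,-0.094,100],[0,0,0,0,0,-0.094,100]]}}

```text
time: 4.9
tool_pos: [0.4851, 0.3893, 0.0295]
ee_rot: [3.138, 0.003, -0.215]
wrist_force: [-0.9, -0.1, -0.6]
width: 0.094
finger_force: 0.0
```

Call:
{"method": "apply_moves", "body": {"commands": [[0,0,0,0,0,0,40],[0,0,0,0,0,0,30],[0,0,0,0,0,0,20],[0,0,0,0,0,0,20],[0,0,0,0,0,0,20]]}}

```text
time: 5.4
tool_pos: [0.4859, 0.392, 0.0321]
ee_rot: [-3.141, -0.001, -0.213]
wrist_force: [-0.1, -0.3, 0.1]
width: 0.0578
finger_force: 0.0
```

Call:
{"method": "apply_moves", "body": {"commands": [[0,0,0,0,0,0,0],[0,0,0,0,0,0,0],[0,0,0,0,0,0,0],[0,0,0,0,0,0,0],[0,0,0,0,0,0,0]]}}

```text
time: 5.9
tool_pos: [0.4857, 0.3919, 0.0315]
ee_rot: [-3.141, 0.0, -0.213]
wrist_force: [-0.1, 0.3, -0.7]
width: 0.0396
finger_force: 30.0
```

Call:
{"method": "apply_moves", "body": {"commands": [[0,0,0,0,0,0.01,0],[0,0,0,0,0,0.03,0],[0,0,0,0,0,0.06,0],[0,0,0,0,0,0.09,0],[0,0,0,0,0,0.09,0]]}}

```text
time: 6.4
tool_pos: [0.488, 0.3931, 0.1267]
ee_rot: [-3.135, -0.007, -0.213]
wrist_force: [1.5, 0.8, -3.5]
width: 0.04
finger_force: 30.0
```

Call:
{"method": "apply_moves", "body": {"commands": [[0,0,0,0,0,0.03,0],[0,0,0.05,0,-0.02,0.06,0],[0,0,0.1,0.005,-0.05,0.06,0],[0,0,0.15,0.01,-0.09,0.06,0],[0,0,0.2,0.015,-0.13,0.06,0]]}}

```text
time: 6.9
tool_pos: [0.4996, 0.2602, 0.1789]
ee_rot: [3.14, 0.004, -0.01]
wrist_force: [1.1, -0.7, -4.8]
width: 0.0396
finger_force: 30.0
```

Call:
{"method": "apply_moves", "body": {"commands": [[0,0,0.05,0.005,-0.04,0,0],[0,0,0.1,0.01,-0.08,0,0],[0,0,0.15,0.015,-0.12,0,0],[0,0,0.2,0.02,-0.16,0,0],[0,0,0.245,0.0245,-0.2,0,0]]}}

```text
time: 7.4
tool_pos: [0.5239, 0.06, 0.1788]
ee_rot: [-3.141, 0.004, 0.234]
wrist_force: [1.2, -0.5, -5.6]
width: 0.0398
finger_force: 30.0
```

Call:
{"method": "apply_moves", "body": {"commands": [[0,0,0,0.004,-0.04,0,0],[0,0,0,0.007,-0.08,0,0],[0,0,0,0.009,-0.11,0,0],[0,0,0,0.01,-0.13,0,0],[0,0,0,0.01,-0.141,0,0]]}}

```text
time: 7.9
tool_pos: [0.5339, -0.081, 0.1788]
ee_rot: [-3.14, 0.004, 0.229]
wrist_force: [-0.1, 0.5, -5.5]
width: 0.0397
finger_force: 30.0
```

Call:
{"method": "apply_moves", "body": {"commands": [[0,0,0,0,0,-0.03,0],[0,0,0,0,0,-0.06,0],[0,0,0,0,0,-0.09,0],[0,0,0,0,0,-0.11,0],[0,0,0,0,0,-0.11,0]]}}

```text
time: 8.4
tool_pos: [0.531, -0.0776, 0.0659]
ee_rot: [-3.136, 0.01, 0.233]
wrist_force: [-0.5, -0.8, -6.1]
width: 0.0398
finger_force: 30.0
```

```bash
python3 - <<'E'
from h import *
import pickle
o=get_obs(); print(o['time'],o['tool_pos'],o['ee_rot'],o['wrist_force'])
s=snap('wrist'); pickle.dump(s,open('w3.pkl','wb')); t=snap('scene')
a=cv2.resize(s['pixels'],(533,400));b=cv2.resize(t['pixels'][170:320,160:310],(400,400),interpolation=2)
cv2.imwrite('pics/w3.png',cv2.cvtColor(cv2.resize(np.hstack([a,b]),(800,343)),cv2.COLOR_RGB2BGR))
E
```

```text
8.4 [ 0.53100502 -0.0776188   0.06590352] [-3.1359987   0.01014025  0.23256393] [-0.46434212 -0.79901146 -6.07060529]
```

View pics/w3.png

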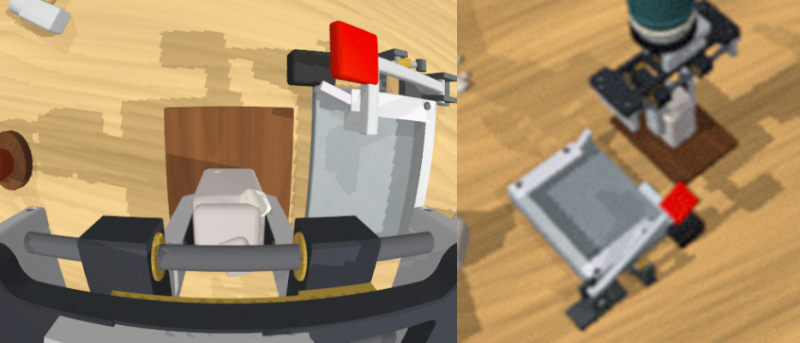

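The board is level in the grip in front of the mouth. Its far-edge corners are at wrist pixels of about (202,132) and (358,132). I'll check its offset in the holder's frame.

```bash
cat > hf.py <<'E'
from h import *
import pickle
A=-1.34; R=np.array([[np.cos(A),-np.sin(A)],[np.sin(A),np.cos(A)]]); O=np.array([.5672,-.2157])
def tohold(p): return R.T@(np.array(p)[:2]-O)*1000
E
python3 - <<'E'
from hf import *
s=pickle.load(open('w3.pkl','rb')); p=s['pixels']
h=cv2.cvtColor(p,cv2.COLOR_RGB2HSV)
# row of board far edge, along several columns; use gradient
g=p.astype(float).sum(2)
for c in (215,240,265,290,315,340):
    col=g[110:160,c]; r=110+np.argmin(np.diff(cv2.GaussianBlur(col[:,None],(1,3),0).ravel())); 
    print(c,r,tohold(atz(s,(c,r+1),.044)).round(1))
for r in(150,170,190):
    row=g[r,180:380]; d=np.diff(row); l=180+np.argmin(d[:60]); q=180+120+np.argmax(d[120:]); print(r,l,q,tohold(atz(s,(l+1,r),.044)).round(1),tohold(atz(s,(q+1,r),.044)).round(1))
o=get_obs(); print(tohold(o['tool_pos']),o['tool_pos'],o['ee_rot'])
E
```

```text
215 130 [-183.5   66.5]
240 130 [-167.8   66.2]
265 129 [-152.5   66.6]
290 129 [-137.3   66.6]
315 130 [-122.    66.1]
340 130 [-106.5   66.5]
150 200 359 [-192.7   54.9] [-93.5  55.1]
170 201 358 [-192.4   42.3] [-93.7  42.5]
190 202 358 [-192.3   29.4] [-93.1  29.7]
[-140.84641969   -0.401704  ] [ 0.53458993 -0.07868008  0.07075648] [-3.14055947e+00  1.69420920e-03  2.32428831e-01]
```

Call:
{"method": "apply_moves", "body": {"commands": [[0,0,0,0.0004,0,-0.01,0],[0,0,0,0.0004,0,-0.02,0],[0,0,0,0.0004,0,-0.026,0],[0,0,0,0.0004,0,-0.026,0],[0,0,0,0.0004,0,-0.026,0]]}}

```text
time: 9.0
tool_pos: [0.5355, -0.0793, 0.0454]
ee_rot: [-3.142, 0.0, 0.232]
wrist_force: [-0.4, 0.7, -4.6]
width: 0.0398
finger_force: 30.0
```

Call:
{"method": "apply_moves", "body": {"commands": [[0,0,0,0.0023,-0.0097,0,0],[0,0,0,0.0046,-0.0195,0,0],[0,0,0,0.0069,-0.0292,0,0],[0,0,0,0.0092,-0.0389,0,0],[0,0,0,0.0092,-0.0389,0,0]]}}

```text
time: 9.5
tool_pos: [0.5453, -0.1202, 0.0457]
ee_rot: [3.141, -0.0, 0.23]
wrist_force: [-0.2, -0.6, -4.6]
width: 0.0398
finger_force: 30.0
```

```bash
python3 - <<'E'
from hf import *
o=get_obs(); print(o['time'],tohold(o['tool_pos']),o['tool_pos'],o['ee_rot'],o['wrist_force'],o['wrist_torque'])
E
```

```text
9.5 [-98.02921768   0.49002956] [ 0.54525258 -0.12015798  0.04566613] [ 3.14050590e+00 -3.96567941e-04  2.29742428e-01] [-0.17769167 -0.60249553 -4.60842832] [-0.00137032 -0.02744628 -0.0148131 ]
```

Call:
{"method": "apply_moves", "body": {"commands": [[0,0,0,0.0014,-0.0058,0,0],[0,0,0,0.0027,-0.0117,0,0],[0,0,0,0.0041,-0.0175,0,0],[0,0,0,0.0055,-0.0234,0,0],[0,0,0,0.0069,-0.0292,0,0]]}}

```text
time: 10.0
tool_pos: [0.5518, -0.1479, 0.0455]
ee_rot: [3.141, 0.0, 0.232]
wrist_force: [0.9, -0.2, -5.1]
width: 0.0397
finger_force: 30.0
```

```bash
python3 - <<'E'
from hf import *
o=get_obs(); print(o['time'],tohold(o['tool_pos']),o['tool_pos'],o['ee_rot'],o['wrist_force'],o['wrist_torque'])
E
```

```text
10.0 [-69.56834912   0.51567027] [ 0.55178804 -0.14785833  0.0454896 ] [3.14148247e+00 3.75018166e-05 2.31889916e-01] [ 0.87231748 -0.21604522 -5.12475242] [0.02978552 0.03560221 0.01145868]
```

Call:
{"method": "apply_moves", "body": {"commands": [[0,0,0,0.0023,-0.0097,0,0],[0,0,0,0.0046,-0.0195,0,0],[0,0,0,0.0069,-0.0292,0,0],[0,0,0,0.0092,-0.0389,0,0],[0,0,0,0.0114,-0.0487,0,0]]}}

```text
time: 10.5
tool_pos: [0.5633, -0.1971, 0.0455]
ee_rot: [3.141, -0.0, 0.232]
wrist_force: [0.4, -0.3, -5.0]
width: 0.0402
finger_force: 30.0
```

Call:
{"method": "apply_moves", "body": {"commands": [[0,0,0,0.0011,-0.0045,0,0],[0,0,0,0.0021,-0.009,0,0],[0,0,0,0.0032,-0.0136,0,0],[0,0,0,0.0036,-0.0155,0,0],[0,0,0,0.0036,-0.0155,0,0]]}}

```text
time: 11.0
tool_pos: [0.5667, -0.2117, 0.0455]
ee_rot: [3.142, -0.0, 0.232]
wrist_force: [-0.1, -0.8, -5.2]
width: 0.0403
finger_force: 30.0
```

```bash
python3 - <<'E'
from hf import *
o=get_obs(); print(o['time'],tohold(o['tool_pos']),o['tool_pos'],o['ee_rot'],o['wrist_force'],o['wrist_torque'])
E
```

```text
11.0 [-3.99713618  0.43071861] [ 0.56670494 -0.21171032  0.04550754] [ 3.14155016e+00 -1.82834567e-05  2.31699542e-01] [-0.14133723 -0.75572339 -5.17048265] [0.04277006 0.01788807 0.00711607]
```

Call:
{"method": "apply_moves", "body": {"commands": [[0,0,0,0.0002,-0.001,-0.001,0],[0,0,0,0.0005,-0.002,-0.0015,0],[0,0,0,0.0007,-0.003,-0.0015,0],[0,0,0,0.0009,-0.004,-0.0015,0],[0,0,0,0.001,-0.0045,-0.0015,0]]}}

```text
time: 11.5
tool_pos: [0.5675, -0.2149, 0.044]
ee_rot: [-3.139, 0.0, 0.232]
wrist_force: [-1.4, 5.2, -3.9]
width: 0.0397
finger_force: 30.0
```

Call:
{"method": "apply_moves", "body": {"commands": [[0,0,0,0.0001,-0.0005,0,0],[0,0,0,0.0002,-0.001,0,0],[0,0,0,0.0003,-0.0015,0,0],[0,0,0,0.0005,-0.002,0,0],[0,0,0,0.0005,-0.002,0,0]]}}

```text
time: 12.0
tool_pos: [0.5676, -0.215, 0.044]
ee_rot: [-3.135, 0.0, 0.232]
wrist_force: [-1.4, 7.8, -2.1]
width: 0.0399
finger_force: 30.0
```

Call:
{"method": "apply_moves", "body": {"commands": [[0,0,0,0,0,0,60],[0,0,0,0,0,0,80],[0,0,0,0,0,0,80],[0,0,0,0,0,0,80],[0,0,0,0,0,0,80]]}}

```text
time: 12.5
tool_pos: [0.5686, -0.2188, 0.0447]
ee_rot: [3.14, -0.001, 0.231]
wrist_force: [-0.9, 0.2, -0.1]
width: 0.074
finger_force: 0.0
```

Call:
{"method": "apply_moves", "body": {"commands": [[0,0,0,-0.0005,0.003,0.01,80],[0,0,0,-0.0005,0.003,0.05,80],[0,0,0,-0.0005,0.003,0.09,80],[0,0,0,-0.0005,0.003,0.13,80],[0,0,0,-0.0005,0.003,0.17,50]]}}

```text
time: 13.0
tool_pos: [0.5676, -0.215, 0.2167]
ee_rot: [3.141, -0.001, 0.232]
wrist_force: [1.1, 0.4, -0.5]
width: 0.0703
finger_force: 0.0
```

Call:
{"method": "apply_moves", "body": {"commands": [[0,0,0,-0.02,0.02,0.02,0],[0,0,0,-0.04,0.03,0.03,0],[0,0,0,-0.04,0.03,0.03,0],[0,0,0,-0.04,0.03,0.03,0],[0,0,0,-0.04,0.03,0.03,0]]}}

```text
time: 13.5
tool_pos: [0.5278, -0.1853, 0.2429]
ee_rot: [-3.141, 0.001, 0.232]
wrist_force: [-0.1, 0.7, -0.7]
width: 0.0307
finger_force: 0.0
```

```bash
python3 - <<'E'
from hf import *
o=get_obs(); print(o['time'],tohold(o['tool_pos']),o['tool_pos'],o['ee_rot'],o['wrist_force'],o['width'])
s=snap('wrist'); pickle.dump(s,open('w4.pkl','wb'))
p=s['pixels']; print(p.shape)
cv2.imwrite('pics/w4.png',cv2.cvtColor(cv2.resize(p[0:280,150:450],None,fx=2.1,fy=2.1,interpolation=2),cv2.COLOR_RGB2BGR))
h=cv2.cvtColor(p,cv2.COLOR_RGB2HSV); m=((h[...,0]<6)|(h[...,0]>174))&(h[...,1]>200)&(h[...,2]>140)
for r in place_of('wrist','lever_pad')[:2]: print(r['score'],r['pixel'],atz(s,r['pixel'],.094),tohold(atz(s,r['pixel'],.094)))
E
```

```text
13.5 [-38.61210228 -31.44009688] [ 0.52776092 -0.18530373  0.24294743] [-3.14092545e+00  1.18262501e-03  2.31554992e-01] [-0.07430191  0.72085382 -0.68788018] 0.030694143397261543
(420, 560, 3)
0.82 [254.5, 68.1] [ 0.65449025 -0.12880544  0.094     ] [-64.62262493 104.85308796]
```

View pics/w4.png

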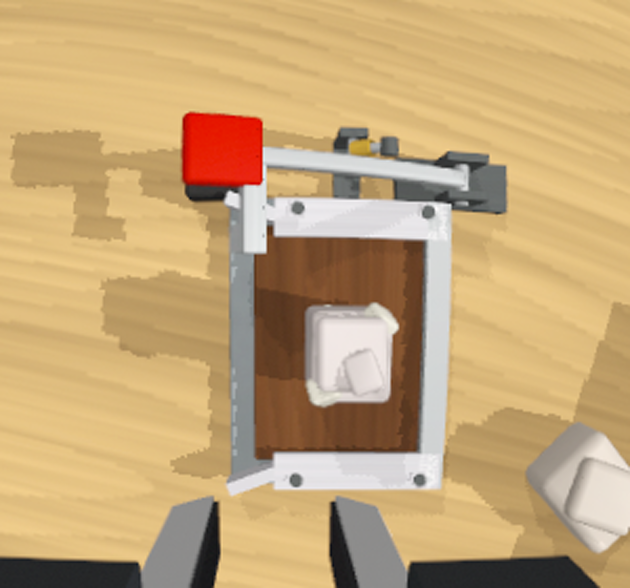

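The board is flat under both lips. Its rear edge is at crop column 253 and the red pad at crop (222,150). I'll check the rear edge against holder x = -50.

```bash
python3 - <<'E'
from hf import *
s=pickle.load(open('w4.pkl','rb'))
f=lambda u,v,z:tohold(atz(s,(150+u/2.1,v/2.1),z)).round(1)
for u,v in((253,290),(254,440),(420,440),(424,260)): print(f(u,v,.022))
print('bed edge',f(231,300,.012),f(231,440,.012),'lip',f(275,236,.031),f(275,455,.031),'stoptop',f(421,452,.031),f(427,240,.031))
for z in(.094,):
  for u,v in((184,113),(262,120),(262,184),(183,182)): print(f(u,v,z))
E
```

```text
[-50.8  32.5]
[-50.6 -56.8]
[ 50.5 -56.8]
[49.6 51.9]
bed edge [-64.2  26.5] [-65.  -59.2] lip [-38.   63.5] [-38.  -63.9] stoptop [ 49.5 -62.1] [49.2 63.2]
[-81.8 120.7]
[-44.4 116.2]
[-44.4  84.3]
[-82.  86.]
```

Call:
{"method": "apply_moves", "body": {"commands": [[0,0,0,0.04,0.018,0,0],[0,0,0,0.08,0.035,0,0],[0,0,0,0.11,0.05,-0.02,0],[0,0,0,0.1243,0.0542,-0.06,0],[0,0,0,0.1243,0.0542,-0.1,0]]}}

```text
time: 14.1
tool_pos: [0.6543, -0.1299, 0.1413]
ee_rot: [-3.141, -0.0, 0.234]
wrist_force: [-0.0, -0.5, -0.8]
width: 0.0003
finger_force: 0.0
```

Call:
{"method": "apply_moves", "body": {"commands": [[0,0,0,0,0,-0.015,0],[0,0,0,0,0,-0.025,0],[0,0,0,0,0,-0.035,0],[0,0,0,0,0,-0.04,0],[0,0,0,0,0,-0.04,0]]}}

```text
time: 14.6
tool_pos: [0.6522, -0.1313, 0.105]
ee_rot: [3.141, -0.001, 0.231]
wrist_force: [-0.2, -0.8, -0.2]
width: 0.0007
finger_force: 0.0
```

```bash
python3 - <<'E'
from hf import *
o=get_obs(); print(o['time'],tohold(o['tool_pos']),o['tool_pos'],o['ee_rot'],o['wrist_force'],o['width'])
E
```

```text
14.6 [-62.74669285 102.10921323] [ 0.65224826 -0.1312593   0.10495601] [ 3.14078078e+00 -1.33017817e-03  2.31358184e-01] [-0.16367639 -0.80142568 -0.17999841] 0.0006903252892253603
```

Call:
{"method": "apply_moves", "body": {"commands": [[0,0,0,0,0,-0.007,0],[0,0,0,-0.0003,0.001,-0.014,0],[0,0,0,-0.0009,0.004,-0.021,0],[0,0,0,-0.0014,0.006,-0.028,0],[0,0,0,-0.0018,0.008,-0.035,0]]}}

```text
time: 15.1
tool_pos: [0.6505, -0.1227, 0.0687]
ee_rot: [3.141, -0.001, 0.232]
wrist_force: [1.3, -0.3, 1.1]
width: 0.0004
finger_force: 0.6
```

Call:
{"method": "apply_moves", "body": {"commands": [[0,0,0,-0.0003,0.001,-0.007,0],[0,0,0,-0.0006,0.002,-0.014,0],[0,0,0,-0.0009,0.003,-0.021,0],[0,0,0,-0.001,0.0037,-0.027,0],[0,0,0,-0.001,0.0037,-0.031,0]]}}

```text
time: 15.6
tool_pos: [0.6486, -0.1189, 0.038]
ee_rot: [-3.141, 0.001, 0.232]
wrist_force: [-5.7, 1.8, 13.7]
width: 0.0003
finger_force: 6.8
```

```bash
python3 - <<'E'
from hf import *
o=get_obs(); print(o['time'],tohold(o['tool_pos']),o['tool_pos'],o['ee_rot'],o['wrist_force'],o['width'])
E
```

```text
15.6 [-75.59554821 101.36487089] [ 0.64858444 -0.1189214   0.03801176] [-3.14073994e+00  1.41380516e-03  2.31827467e-01] [-5.70052691  1.84409588 13.74597207] 0.00034205087329700437
```

Call:
{"method": "apply_moves", "body": {"commands": [[0,0,0,0,0,-0.002,0],[0,0,0,0,0,-0.003,0],[0,0,0,0,0,-0.003,0],[0,0,0,0,0,-0.003,0],[0,0,0,0,0,-0.003,0]]}}

```text
time: 16.1
tool_pos: [0.6486, -0.1189, 0.0381]
ee_rot: [-3.141, 0.0, 0.232]
wrist_force: [-5.6, 2.6, 10.6]
width: 0.0005
finger_force: 5.5
```

Call:
{"method": "apply_moves", "body": {"commands": [[0,0,0,0,0,0.01,0],[0,0,0,0,0,0.04,0],[0,0,0,0,0,0.08,0],[0,0,0,0,0,0.12,0],[0,0,0,0,0,0.16,0]]}}

```text
time: 16.6
tool_pos: [0.6491, -0.1193, 0.1966]
ee_rot: [3.141, -0.0, 0.232]
wrist_force: [-0.2, -0.4, 0.1]
width: 0.0003
finger_force: 0.0
```

Call:
{"method": "apply_moves", "body": {"commands": [[0,0,0,-0.04,0,0.02,0],[0,0,0,-0.08,0,0.04,0],[0,0,0,-0.12,-0.02,0.05,0],[0,0,0,-0.13,-0.04,0.05,0],[0,0,0,-0.13,-0.05,0.05,0]]}}

```text
time: 17.1
tool_pos: [0.5183, -0.1706, 0.2467]
ee_rot: [3.139, -0.002, 0.23]
wrist_force: [-0.4, 0.0, -0.1]
width: 0.0004
finger_force: 0.0
```

```bash
python3 - <<'E'
from hf import *
s=snap('wrist'); pickle.dump(s,open('w5.pkl','wb'))
p=s['pixels']
cv2.imwrite('pics/w5.png',cv2.cvtColor(cv2.resize(p[0:280,150:450],None,fx=2.1,fy=2.1,interpolation=2),cv2.COLOR_RGB2BGR))
for r in place_of('wrist','lever_pad')[:2]: print(r['score'],r['pixel'],tohold(atz(s,r['pixel'],.038)))
E
```

```text
0.9 [263.3, 72.8] [-74.49653314 106.51263895]
```

View pics/w5.png

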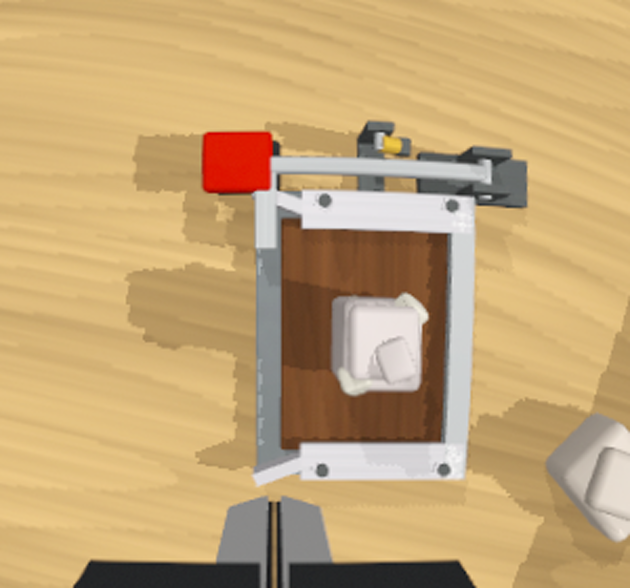

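The lever is locked down: the pad is at crop (237,161), about holder x -75. The tooth sits behind the board's rear edge, and the arm is clear of everything.

```bash
python3 -c "
from bench import *
print(close_job())"
```

```text
the job is handed in; nothing more can be done
None
```

I slid the stone board home in the holder under both lips and locked the lever down with its tooth behind the board. The job was handed in at about 17 s with the arm clear; the hand-in returned no verdict.

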